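# Close the yarn sample canister

## Task

Close the yarn sample canister: take the deep cover by its handle (not the shallow one, which is too low for the tin) and lower it over the small tin in the bench socket, its two ears in the gaps between the catches, until it sits on the socket plate. Then twist it clockwise, seen from above, until the ears are fully under the catches, and let go. Leave the shallow cover where it stands.

Things in the scene. Friction and masses are not known exactly. Their poses are not given: they have to be found in the camera images.
- socket: Fixed disc, 180 mm wide, 12 thick; origin: underside centre. Middle ring to z=28 mm, 66 wide on top, holds the tin. At +x and -x a catch: roof 55-80 mm from the axis, 34 wide, z=26-32, open to ears turning clockwise, then a stop. Cover enters with its x axis 30-140 deg (best 60) counter-clockwise of the socket's x, either way round; home when the two axes line up, stops 5 deg beyond.
- tin: Closed steel tin, an upright cylinder 52 mm wide and 70 mm tall, standing loose in the socket's ring with 3 mm play. Origin: centre of its underside, 12 mm above the socket's; its top is 82 mm above the bench.
- deep_cover: Aluminium cup standing mouth down, 96 mm wide, 88 inside, 85 tall, 80 deep, 0.25-0.5 kg. Origin: centre of its lower rim, z up. Ears at the rim along +x and -x reach 66 mm from the axis, 18 wide, z=0-8 mm. Black bar handle on top, 64 mm along x, 14 thick along y, z=85-119 mm: pinch it across y. Half-turn symmetric. Seated, its origin is 12 mm above the socket's.
- shallow_cover: The wrong cover, a bystander standing mouth down on the bench: same diameter, ears and handle as the deep cover but only 45 mm tall without its handle (handle z=45-79 mm). Origin: centre of its lower rim.
Things that resemble listed ones, but are neither listed nor needed, are in the scene too. What is shaped like the deep_cover but turquoise is not meant. Several things have the shape of the tin; the one meant has the colours described above.

How it is judged:
At the end, for the whole second after the job is handed in: The deep cover sits upright (within 6 deg) and at rest on the socket plate (rim within 5 mm of it), centred within 12 mm, ears within 12 deg of the catches' line; the tin is upright (within 9 deg) inside it, within 12 mm of the socket's centre (horizontal distance between each of deep_cover, tin and socket below 0.012 m and z of deep_cover in the frame of socket below 0.017 m and angle between deep_cover's own z axis and vertical below 0.1 rad and angle between the x axis of deep_cover and the x axis of socket, either way round below 0.21 rad and angle between tin's own z axis and vertical below 0.15 rad and linear speed of deep_cover below 0.02 m/s); the robot touches nothing.
It fails at once if the shallow cover is moved more than 30 mm (distance of shallow_cover from where it was at the start of the episode above 0.03 m).
It also fails if it takes over 38 s, if anything falls off the work surface, if the arm or the gripper's body presses on something with over 40 N, if the wrist force passes 120 N, or if a joint passes its speed limit or range.

## Robot

A 7-joint arm with a two-finger parallel gripper is mounted at the origin on the work surface. World frame = base frame: x ahead of the robot, y to its left, z up, the work surface at z = 0. Lengths are in m, angles in rad, forces in N, time in s.
With the tool pointing down it reaches from about 0.425 to 0.875 m from the base axis. Payload 4.7 kg.
Tool frame: the origin (TCP) lies on the centre line of the jaws, within the pads' length; the fingertips stand 19 mm ahead of it and the grasp point (between the pads) is the TCP; z points along the fingers, y is the line along which they close (so a half turn about z gives the same grasp; the last joint's range is limited). The gripper opens to 87 mm and grips with 3 to 60 N. Pads are 19 mm wide; open, the fingers measure 117 mm over their backs; the gripper's body (75 mm by 190 mm) begins 51 mm behind the grasp point.
Start: joints at [1.146, 0.321, -0.07, 1.45, 0.023, 1.371, -0.057], TCP at [0.276, -0.588, 0.208] pointing down, gripper open.
Joint ranges: [-2.86, 2.86], [-0.3, 2.09], [-1.38, 1.24], [0.06, 2.45], [-1.56, 4.7], [0.09, 2.05], [-2.69, 2.69]. Speed limits (rad/s): [2.57, 2.57, 3.14, 3.14, 3.14, 3.14, 3.14].

## Interface

Orientations are given as a 3x3 rotation matrix whose columns are the frame's x, y, z axes.
In Python, from plant import env gives the robot as it stands. The module is installed in compiled form; this text tells all that it offers.
- The arm moves only by the shell command python3 -m handwheel 'ROWS' [FORCE]. ROWS is text: rows parted by semicolons, each of 7 numbers parted by spaces: the turn, a rotation vector about the tool's x, y, z in rad, then the shift along the tool's x, y, z in mm, then the closure, from -1 (fully open) to 1 (shut). In form: wx wy wz x y z grip; .... A call has 1 to 10 rows; each row shifts and turns the commanded pose from where the row before left it, along the tool's axes as they then stand; what a row does not reach is not made up. A row lasts 1/12 s, in which the tool goes at most 41.7 mm and 7.16 degrees, less where a joint would pass 70% of its speed; a pose out of reach is approached as far as the arm can. A call is refused whole if a number of a shift passes 41.7 or a number of a turn 0.125, either way. A call with a gripper value outside its range is refused whole. The fingers move at their own pace and stop on an object; FORCE is the grip in N (left out, the last holds). Time passes only in rows, so rows that do not move let the fingers close. It gives the time, the measured TCP pose, the force, the opening and the grip force at its end, in the units of the state.
- env.read_state(): the state, without advancing time (a new reading comes with each control period).
- env.camera(name): name is "scene" or "side" or "wrist"; returns (picture, depth): 384x512x3 uint8, blue, green, red; 384x512 float32, m along the optical axis (not along the pixel's ray), 0 where there is no reading.
- env.camera_params(name): a dict with "fx", "fy", "cx", "cy" (pixels), "world_to_cam" (4x4, takes a point from world to camera coordinates); the wrist camera has in their place "hand_eye" (4x4, takes a point from camera to tool coordinates, whose origin is the TCP and whose axes are the flange's). Camera axes: x right, y down, z forward; pixel columns grow to the right and rows downward; lengths in m; the calibration is good to about 2 mm. A picture is of the moment at which its call begins: read the wrist's pose just before it. camera_params takes no time and is no camera call.
- env.finish_job(): hands the job in; it is judged then, once.
The state is a dict: "clock": time; "q": joint angles; "qd": joint speeds; "tau": joint torques, N m; "position": TCP position; "tcp_rot": TCP orientation; "wrist_force": force on the tool from outside, world axes, zero at the start; "torque": the same for the moment, N m; "width": finger opening in m; "gripper_force": force on a finger pad.
Only numpy, scipy, OpenCV 4.12 (cv2) and the standard library are available. Lean on these libraries where they do the work, as an engineer would, in place of code of your own. Each camera call takes 0.05 s, during which the arm holds its last target. There are 200 camera calls.

## Working session

There is one attempt and no reset: what is moved stays moved. The work goes in short steps, Python scripts to look and compute and a shell command to move; the robot and the scene stay as the last step left them, time stands still between calls to the robot, and variables do not carry over. Pictures are saved under pics/ and viewed, at most 10 in all, crops included, and the job is handed in when it is done.

```bash
mkdir -p pics; cat > h.py <<'E'
import numpy as np, cv2
from plant import env
def grab(n):
    s=env.read_state(); im,d=env.camera(n); p=env.camera_params(n)
    if 'world_to_cam' in p: c2w=np.linalg.inv(np.array(p['world_to_cam']))
    else:
        T=np.eye(4);T[:3,:3]=np.array(s['tcp_rot']);T[:3,3]=s['position'];c2w=T@np.array(p['hand_eye'])
    return im,d,p,c2w
def cloud(d,p,c2w):
    v,u=np.mgrid[:d.shape[0],:d.shape[1]]
    P=np.stack([(u-p['cx'])/p['fx']*d,(v-p['cy'])/p['fy']*d,d],-1)
    W=P@c2w[:3,:3].T+c2w[:3,3]; W[d<=0]=np.nan
    return W
E
python3 - <<'E'
from h import *
s=env.read_state();print(s['clock'],s['position'],np.round(s['tcp_rot'],3),s['width'])
for n in ['scene','side']:
    im,d,p,c=grab(n); cv2.imwrite(f'pics/{n}0.png',im); np.savez(f'{n}0.npz',im=im,W=cloud(d,p,c)); print(n,np.round(c,3).tolist(),p['fx'])
E
```

```text
0.0 [ 0.27583812 -0.58790533  0.20674643] [[ 0.905  0.425 -0.001]
 [ 0.425 -0.905  0.002]
 [-0.    -0.002 -1.   ]] 0.08716650307823927
scene [[-0.679, 0.636, -0.367, 0.791], [0.734, 0.595, -0.327, 0.365], [0.011, -0.492, -0.871, 0.825], [0.0, 0.0, 0.0, 1.0]] 360.49993886390916
side [[-0.846, -0.387, 0.367, 0.096], [-0.534, 0.619, -0.576, 0.653], [-0.004, -0.683, -0.73, 0.768], [0.0, 0.0, 0.0, 1.0]] 365.16582361515805
```

View pics/scene0.png

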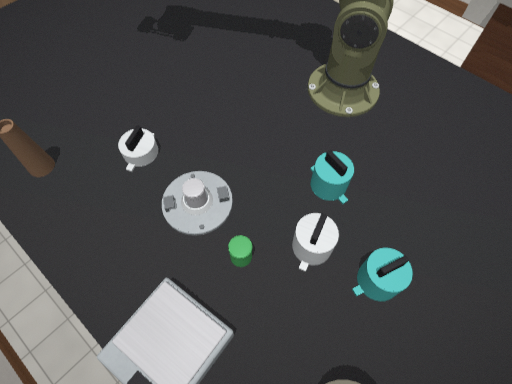

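View pics/side0.png

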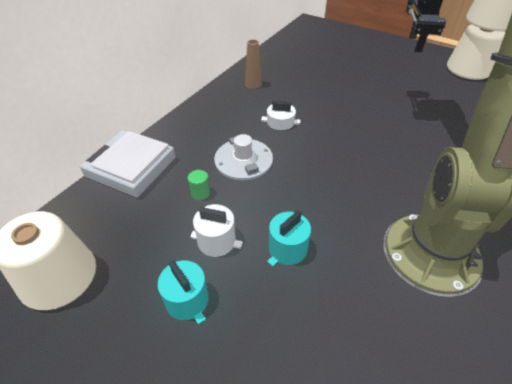

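Scene view: the two deep-cover shapes at (331,175) and (384,273) are turquoise and not meant. The white one at (316,238) is the deep cover, and the low white one at (138,147) is the shallow cover. The socket is at (197,200), with catches at (169,203) and (223,194), and the steel tin stands in it at (195,190). The green tin at (240,250) is a decoy. The side view agrees: deep cover (215,230), shallow (281,115), socket (243,157).

```bash
python3 - <<'E'
from h import *
out=[]
for n,roi,soc in [('scene',(285,205,345,275),(155,165,240,238)),('side',(185,195,250,260),(205,130,280,182))]:
    f=np.load(f'{n}0.npz'); im,W=f['im'],f['W']
    def sub(r): x0,y0,x1,y1=r; return im[y0:y1,x0:x1].reshape(-1,3).astype(int),W[y0:y1,x0:x1].reshape(-1,3)
    c,P=sub(roi); z=P[:,2]; g=c.max(1)
    m=(g<60)&(z>.112)&(z<.128); Q=P[m]; mr=cv2.minAreaRect((Q[:,:2]*1000).astype(np.float32))
    print(n,'handle',m.sum(),np.round(Q.mean(0),4),mr)
    m=(g>120)&(z>.078)&(z<.092); print(' lid top',m.sum(),cv2.minEnclosingCircle((P[m][:,:2]*1000).astype(np.float32)))
    m=(g>120)&(z>.003)&(z<.013);Q=P[m]; print(' ears?',m.sum(),np.round(Q.mean(0),3) if m.sum() else '')
    c,P=sub(soc); z=P[:,2]; g=c.max(1)
    m=(z>.008)&(z<.017)&(g>90); h=cv2.convexHull((P[m][:,:2]*1000).astype(np.float32)); print(' plate',m.sum(),cv2.minEnclosingCircle(h),np.round(cv2.fitEllipse(h)[0],1),cv2.fitEllipse(h)[1])
    m=(z>.076)&(z<.09); print(' tin top',m.sum(),cv2.minEnclosingCircle((P[m][:,:2]*1000).astype(np.float32)),np.median(z[m]))
    m=(z>.0275)&(z<.037)&(g<110); Q=(P[m][:,:2]*1000).astype(np.float32)
    _,l,C=cv2.kmeans(Q,2,None,(3,50,.1),5,cv2.KMEANS_PP_CENTERS); dd=C[1]-C[0]; print(' catches',m.sum(),C,C.mean(0),np.linalg.norm(dd),np.degrees(np.arctan2(dd[1],dd[0])),[cv2.minAreaRect(Q[l[:,0]==k]) for k in (0,1)])
im=np.load('scene0.npz')['im']; cv2.imwrite('pics/crop.png',cv2.resize(im[140:310,150:420],None,fx=2.9,fy=2.9,interpolation=cv2.INTER_CUBIC))
E
```

```text
scene handle 146 [0.4728 0.2529 0.1194] ((470.66546630859375, 252.1512451171875), (63.88894271850586, 11.488014221191406), 17.41062355041504)
 lid top 1181 ((471.0103454589844, 252.03219604492188), 48.206260681152344)
 ears? 104 [0.518 0.269 0.009]
 plate 2377 ((579.1685791015625, -36.82986831665039), 90.52304077148438) [579.3 -36.6] (177.8890838623047, 179.81735229492188)
 tin top 359 ((579.3080444335938, -36.06046676635742), 27.140274047851562) 0.08230478022192789
 catches 25 [[549.7195      2.9695103]
 [635.5242    -64.936806 ]] [592.6218   -30.983648] 109.42446 -38.35829 [((548.9574584960938, 2.600606918334961), (5.036632537841797, 57.707611083984375), 52.94586944580078), ((633.44580078125, -64.67227172851562), (34.08124923706055, 16.056554794311523), 14.067152976989746)]
side handle 0 [nan nan nan] ((0.0, 0.0), (0.0, 0.0), 0.0)
 lid top 776 ((470.1952819824219, 255.55360412597656), 48.85195541381836)
 ears? 192 [0.471 0.252 0.008]
 plate 1196 ((579.3142700195312, -31.64594841003418), 91.00569915771484) [579.2 -31.9] (178.6770782470703, 179.5328826904297)
 tin top 180 ((578.5125732421875, -30.829864501953125), 26.497888565063477) 0.082700817776518
 catches 7 [[651.473     -61.91013  ]
 [514.19305    11.9717045]] [582.833    -24.969212] 155.8984 151.71158 [((651.4730224609375, -61.91012954711914), (0.0, 0.0), 0.0), ((514.5723266601562, 12.23563003540039), (19.45510482788086, 2.1424989700317383), 58.84756088256836)]<stdin>:8: RuntimeWarning: Mean of empty slice.
  ret = um.true_divide(
```

View pics/crop.png

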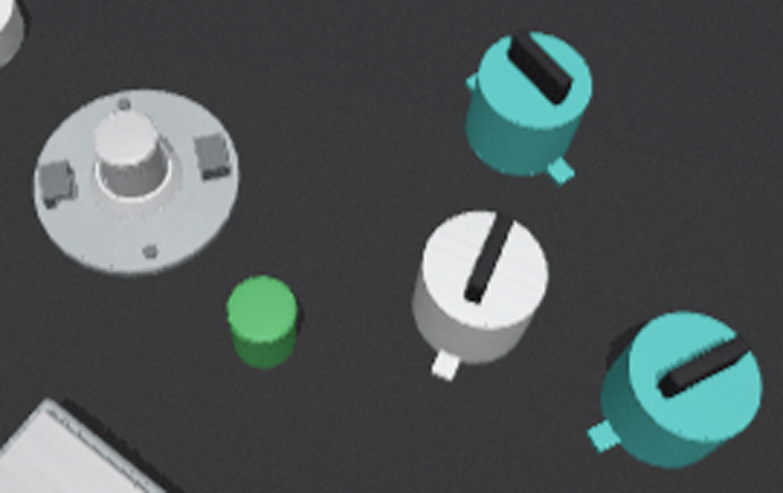

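The crop confirms it: the white deep cover is at crop (484,270) with an ear at (446,365). The steel tin stands in the socket at (130,150), and the catches are at (56,182) and (213,157). Next I'll get the catch line by casting rays, and the wrist camera offset.

```bash
python3 - <<'E'
from h import *
p=env.camera_params('wrist');print(np.round(p['hand_eye'],3).tolist(),p['fx'],p['cx'],p['cy'])
p=env.camera_params('scene');c=np.linalg.inv(p['world_to_cam']);Q=[]
for u,v in [(169.3,202.8),(223.4,194.1)]:
    r=c[:3,:3]@[(u-p['cx'])/p['fx'],(v-p['cy'])/p['fy'],1]; Q.append(c[:3,3]+r*(.030-c[2,3])/r[2])
Q=np.array(Q);d=Q[1]-Q[0];print(Q,Q.mean(0),np.hypot(*d[:2]),np.degrees(np.arctan2(d[1],d[0])))
E
```

```text
[[0.0, -0.97, -0.244, 0.066], [1.0, -0.0, 0.0, 0.0], [-0.0, -0.244, 0.97, -0.177], [0.0, 0.0, 0.0, 1.0]] 336.5214445441358 257.2426223370566 193.10438575179944
[[ 0.63522174 -0.07219573  0.03      ]
 [ 0.52658301  0.00790031  0.03      ]] [ 0.58090237 -0.03214771  0.03      ] 0.1349731463693464 143.59977217116767
```

```bash
python3 -m handwheel '0 0 0 27 -25 -6 -1;0 0 0 27 -25 -6 -1;0 0 0 27 -25 -6 -1;0 0 0 27 -25 -6 -1;0 0 0 27 -25 -6 -1;0 0 0 27 -25 -6 -1;0 0 0 27 -25 -6 -1;0 0 0 27 -25 -6 -1;0 0 0 27 -25 -6 -1;0 0 0 27 -25 -6 -1'
```

```text
clock: 0.93
position: [0.4144, -0.2455, 0.2678]
tcp_rot: [[0.905, 0.425, -0.0], [0.425, -0.905, -0.0], [-0.001, -0.0, -1.0]]
wrist_force: [2.0, -1.5, 0.6]
width: 0.0869
gripper_force: 0.0
```

```bash
python3 -m handwheel '0 0 0 37 -18 0 -1;0 0 0 37 -18 0 -1;0 0 0 37 -18 0 -1;0 0 0 37 -18 0 -1;0 0 0 37 -18 0 -1;0 0 0 37 -18 0 -1;0 0 0 37 -18 0 -1;0 0 0 0 0 0 -1;0 0 0 0 0 0 -1'
python3 - <<'E'
from h import *
im,d,p,c=grab('wrist'); cv2.imwrite('pics/w1.png',im); W=cloud(d,p,c); np.savez('w1.npz',im=im,W=W)
z=W[...,2]; g=im.max(2)
f=lambda m:(W[m][:,:2]*1000).astype(np.float32)
inr=np.hypot(W[...,0]-.58,W[...,1]+.034)<.1
h=cv2.convexHull(f(inr&(z>.007)&(z<.018)&(g>90)));print('plate',cv2.minEnclosingCircle(h))
print('tin',cv2.minEnclosingCircle(f(inr&(z>.074)&(z<.09))))
print('ring', cv2.minEnclosingCircle(cv2.convexHull(f(inr&(z>.0245)&(z<.031)&(np.hypot(W[...,0]-.58,W[...,1]+.034)<.04)))))
r=np.hypot(W[...,0]-.58,W[...,1]+.034)
Q=f(inr&(z>.025)&(z<.04)&(r>.05));_,l,C=cv2.kmeans(Q,2,None,(3,50,.1),5,cv2.KMEANS_PP_CENTERS);dd=C[1]-C[0]
print('catch',len(Q),C,C.mean(0),np.hypot(*dd),np.degrees(np.arctan2(dd[1],dd[0])),[cv2.minAreaRect(Q[l[:,0]==k]) for k in (0,1)])
E
```

```text
clock: 1.68
position: [0.5956, -0.0199, 0.2666]
tcp_rot: [[0.903, 0.43, -0.002], [0.43, -0.903, 0.002], [-0.001, -0.003, -1.0]]
wrist_force: [-0.3, -0.0, -0.8]
width: 0.0869
gripper_force: 0.0
plate ((579.538818359375, -35.80513381958008), 89.6872787475586)
tin ((579.4734497070312, -36.08601379394531), 27.03903579711914)
ring ((579.6517333984375, -36.1458740234375), 35.090091705322266)
catch 1113 [[525.4386      3.2373064]
 [634.98413   -74.32611  ]] [580.21136  -35.544403] 134.22484 -35.300297 [((524.565673828125, 3.0031566619873047), (34.023345947265625, 25.378433227539062), 55.97312545776367), ((634.7355346679688, -74.97735595703125), (34.3464241027832, 25.15753936767578), 56.00578308105469)]
```

View pics/w1.png

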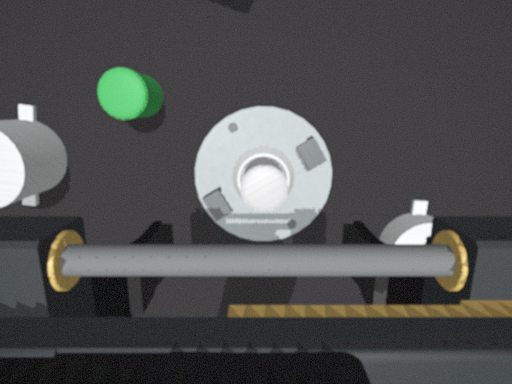

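Wrist view: the socket is centred near (263,172) with catches at (311,153) and (217,205), and the tin at (265,185). The deep cover is at the left edge (25,165), and the shallow one at lower right (410,230). Moving over the deep cover now.

```bash
python3 -m handwheel '0 0 0 3.7 -37.4 0 -1;0 0 0 3.7 -37.4 0 -1;0 0 0 3.7 -37.4 0 -1;0 0 0 3.7 -37.4 0 -1;0 0 0 3.7 -37.4 0 -1;0 0 0 3.7 -37.4 0 -1;0 0 0 3.7 -37.4 0 -1;0 0 0 3.7 -37.4 0 -1;0 0 0.122 0 0 0 -1;0 0 0 0 0 0 -1'
cat > m.py <<'E'
from h import *
im,d,p,c=grab('wrist'); cv2.imwrite('pics/w2.png',im); W=cloud(d,p,c)
z=W[...,2]; g=im.max(2).astype(int)
f=lambda m:(W[m][:,:2]*1000).astype(np.float32)
r=np.hypot(W[...,0]-.471,W[...,1]-.253)
Q=f((r<.045)&(z>.112)&(z<.126)&(g<110));print('handle',len(Q),cv2.minAreaRect(Q))
Q=f((r<.06)&(z>.079)&(z<.091)&(g>110));print('top',len(Q),cv2.minEnclosingCircle(Q))
Q=f((r>.052)&(r<.075)&(z>.003)&(z<.014)&(g>110));print('ears',len(Q))
if len(Q)>5:
    _,l,C=cv2.kmeans(Q,2,None,(3,50,.1),5,cv2.KMEANS_PP_CENTERS);dd=C[1]-C[0];print(C,C.mean(0),np.degrees(np.arctan2(dd[1],dd[0])))
E
python3 m.py
```

```text
clock: 2.57
position: [0.4939, 0.2607, 0.2681]
tcp_rot: [[0.95, 0.311, 0.001], [0.311, -0.95, -0.001], [0.0, 0.001, -1.0]]
wrist_force: [-0.4, 0.1, 0.5]
width: 0.0873
gripper_force: 0.0
handle 699 ((471.6407775878906, 253.38381958007812), (61.88828659057617, 11.283295631408691), 18.080698013305664)
top 4814 ((470.62701416015625, 252.8302764892578), 47.9146614074707)
ears 153
[[525.01807 275.51236]
 [527.886   267.06137]] [526.452   271.28687] -71.25488
```

View pics/w2.png

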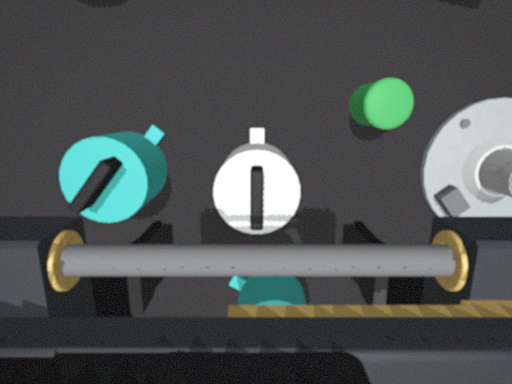

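Wrist view: the white cover is centred at (257,188) with its handle vertical in the image, so the jaws are aligned with it. The turquoise covers at (112,175) and (272,295) are clear. Descending and gripping.

```bash
python3 -m handwheel '0 0 0 -12 0 40 -1;0 0 0 -12 0 40 -1;0 0 0 0 0 35 -1;0 0 0 0 0 25 -1;0 0 0 0 0 20 -1;0 0 0 0 0 0 -1;0 0 0 0 0 0 1;0 0 0 0 0 0 1;0 0 0 0 0 0 1;0 0 0 0 0 0 1' 50
python3 -m handwheel '0 0 0 0 0 0 1;0 0 0 0 0 0 1;0 0 0 0 0 0 1;0 0 0 0 0 0 1;0 0 0 0 0 0 1' 50
```

```text
clock: 3.45
position: [0.4735, 0.2528, 0.1096]
tcp_rot: [[0.95, 0.311, 0.003], [0.311, -0.95, 0.001], [0.003, 0.0, -1.0]]
wrist_force: [0.1, -0.1, 0.5]
width: 0.0679
gripper_force: 0.0
clock: 3.87
position: [0.4722, 0.2527, 0.108]
tcp_rot: [[0.95, 0.312, 0.0], [0.312, -0.95, -0.0], [-0.0, 0.0, -1.0]]
wrist_force: [-0.4, -0.0, 0.4]
width: 0.0349
gripper_force: 0.0
```

```bash
python3 -m handwheel '0 0 0 0 0 0 1;0 0 0 0 0 0 1;0 0 0 0 0 0 1;0 0 0 0 0 0 1;0 0 0 0 0 0 1;0 0 0 0 0 0 1;0 0 0 0 0 0 1' 50
```

```text
clock: 4.45
position: [0.4722, 0.2526, 0.108]
tcp_rot: [[0.95, 0.312, -0.0], [0.312, -0.95, -0.0], [-0.0, 0.0, -1.0]]
wrist_force: [0.4, 0.3, -0.4]
width: 0.0013
gripper_force: 0.0
```

The jaws shut on nothing (1.3 mm), so I'm looking before I do anything else.

```bash
python3 - <<'E'
from h import *
a,d,p,c=grab('side'); Wa=cloud(d,p,c); b,d2,p2,c2=grab('scene')
cv2.imwrite('pics/g1.png',np.hstack([cv2.resize(a[120:300,140:340],(400,360),interpolation=2),cv2.resize(b[130:310,230:430],(400,360),interpolation=2)]))
print(env.read_state()['width'],env.read_state()['gripper_force'])
E
```

```text
0.0004288903785406876 0.0
```

View pics/g1.png

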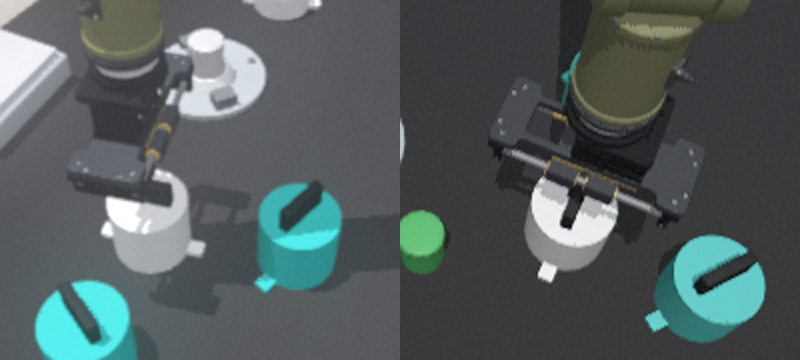

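The close-up shows the jaws shut toward the robot side of the handle, whose far end still sticks out at right-crop (572,212), and the cover looks undisturbed. I'll measure where the fingers and the handle really are from depth.

```bash
python3 - <<'E'
from h import *
s=env.read_state();R=np.array(s['tcp_rot']);t=np.array(s['position']);print(s['clock'],t.round(4))
for n in ['scene','side']:
    im,d,p,c=grab(n);W=cloud(d,p,c);g=im.max(2)
    L=(W-t)@R; ok=(np.abs(L[...,0])<.08)&(np.abs(L[...,1])<.07)&(L[...,2]<.03)&(L[...,2]>-.09)&(g<110)
    print(n)
    for lo in range(-90,30,10):
        m=ok&(L[...,2]*1000>=lo)&(L[...,2]*1000<lo+10)
        if m.sum()>3: q=L[m]*1000; print(lo,m.sum(),'x',np.percentile(q[:,0],[3,50,97]).round(0),'y',np.percentile(q[:,1],[3,50,97]).round(0))
    m=(g>140)&(np.abs(W[...,2]-.085)<.007)&(np.hypot(W[...,0]-.471,W[...,1]-.253)<.07)
    print('top',cv2.minEnclosingCircle((W[m][:,:2]*1000).astype(np.float32)))
E
```

```text
4.55 [0.4722 0.2526 0.108 ]
scene
-70 13 x [-1.  1.  5.] y [-2.  2.  6.]
-50 8 x [ 6.  9. 10.] y [-0.  4.  8.]
-40 13 x [ 8.  9. 11.] y [-6.  3. 10.]
-30 19 x [ 4.  9. 10.] y [-6.  2. 10.]
-20 60 x [ 7. 15. 27.] y [-6.  1.  7.]
-10 26 x [ 9. 29. 30.] y [-5. -1.  7.]
0 12 x [11. 30. 31.] y [-6.  1.  6.]
10 10 x [29. 30. 30.] y [-5. -0.  6.]
20 4 x [-17.  -8.  26.] y [ 3. 22. 47.]
top ((472.0366516113281, 252.17735290527344), 47.591278076171875)
side
-40 7 x [-11. -10.  -9.] y [-10.   3.   6.]
-30 12 x [-10.  -9.  -7.] y [-11.  -7.   4.]
-20 52 x [-32. -18.  -4.] y [-10.  -5.   1.]
-10 40 x [-32. -20.  -5.] y [-11.  -9.  -3.]
0 35 x [-32. -19.  -4.] y [-11.  -9.  -5.]
10 16 x [-31. -20.  -5.] y [-11.  -9.  -7.]
top ((469.8149108886719, 255.25091552734375), 48.611236572265625)
```

```bash
python3 - <<'E'
from h import *
s=env.read_state();R=np.array(s['tcp_rot']);t=np.array(s['position'])
for n,xs in [('scene',1),('side',-1)]:
    im,d,p,c=grab(n);W=cloud(d,p,c);np.savez(n+'g.npz',im=im,W=W)
    L=(W-t)@R*1000; ok=(np.abs(L[...,0])<16)&(np.abs(L[...,1])<35)
    print(n)
    for lo in range(-60,25,6):
        m=ok&(L[...,2]>=lo)&(L[...,2]<lo+6)
        if m.sum(): print(lo,[(int(a),int(b),int(e)) for (a,b),e in zip(L[m][:,:2].round(),im.max(2)[m])][:22])
    vv,uu=np.where(ok&(L[...,2]>-60)&(L[...,2]<25)); print(uu.min(),uu.max(),vv.min(),vv.max())
a=np.load('sideg.npz')['im'];b=np.load('sceneg.npz')['im']
cv2.imwrite('pics/g2.png',np.hstack([cv2.resize(a[185:265,180:250],(390,446),interpolation=2),cv2.resize(b[200:280,282:352],(390,446),interpolation=2)]))
E
```

```text
scene
-54 [(9, 5, 81), (8, 1, 77)]
-48 [(8, 7, 88), (8, 5, 41), (9, 4, 30), (9, 0, 38)]
-42 [(5, 3, 52), (10, 8, 50), (9, 6, 40), (8, 3, 27), (8, 2, 30), (8, 0, 30), (9, -1, 32)]
-36 [(9, 11, 69), (9, 7, 27), (8, 5, 31), (11, 8, 28), (8, 5, 27), (9, 3, 30), (9, 1, 30), (9, 0, 27), (8, -2, 32), (10, -4, 33), (10, -6, 35)]
-30 [(0, 2, 31), (10, 10, 65), (8, 7, 27), (10, 10, 48), (10, 8, 26), (9, 6, 30), (8, 4, 30), (9, 2, 27), (9, -1, 30), (9, -3, 29), (11, -3, 24), (9, -5, 23), (10, -6, 14)]
-24 [(10, 9, 35), (9, 7, 29), (8, 5, 28), (8, 3, 30), (8, 1, 32), (9, 1, 31), (9, -1, 30), (10, -4, 19), (10, -7, 53)]
-18 [(9, 11, 120), (8, 4, 29), (8, 2, 35), (10, 6, 49), (9, 4, 48), (9, -2, 23), (13, 5, 54), (10, 1, 41), (9, -5, 25), (15, 6, 58), (14, 2, 56), (13, 0, 52), (11, -2, 44), (13, -3, 53)]
-12 [(7, 6, 39), (10, 8, 99), (8, 2, 39), (6, 0, 37), (12, 7, 71), (10, 3, 56), (9, -1, 40), (8, -3, 31), (13, 4, 57), (10, -4, 39), (9, -6, 28), (16, 7, 129), (15, 3, 57), (14, 1, 58), (14, -1, 58), (12, -4, 42), (15, -3, 59), (14, -5, 43), (16, -6, 67)]
6 [(3, -6, 90)]
18 [(-14, 33, 159), (-16, 
[... 1689 characters left out ...]
 (-12, -9, 71), (-15, -10, 72), (-15, -11, 72)]
6 [(-4, -9, 74), (-4, -9, 78), (-6, -9, 73), (-9, -9, 70), (-12, -10, 72), (-7, -10, 83), (-9, -10, 77), (-11, -10, 75), (-14, -10, 72)]
12 [(-3, -9, 85), (-1, -10, 146), (-4, -11, 147), (-6, -10, 135), (-8, -10, 116), (-11, -9, 98), (-14, -11, 88), (-11, -11, 161), (-13, -9, 148), (-16, -10, 133)]
18 [(4, 34, 144), (2, 35, 193), (-1, 35, 206), (-4, 34, 212), (-6, 35, 210), (-9, 35, 209), (3, 30, 147), (0, 30, 182), (-2, 31, 189), (-4, 32, 195), (-7, 32, 200), (-9, 33, 207), (-11, 34, 207), (-5, 30, 139), (-7, 30, 163), (-10, 29, 184), (-12, 31, 191), (-15, 30, 190), (15, -14, 255), (13, -14, 255), (12, -11, 255), (9, -12, 255)]
203 223 202 231
```

View pics/g2.png

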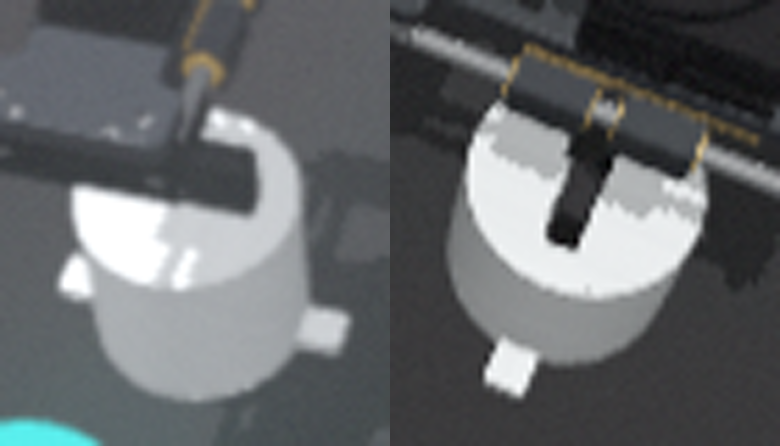

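The enlarged view shows the shut fingers ending on top of the handle rather than beside it. The tips reach about 30 mm less far than stated, and the cover hasn't moved. I'll back off, then measure the actual tip reach, first shut and then open.

```bash
cat > tip.py <<'E'
from h import *
s=env.read_state();R=np.array(s['tcp_rot']);t=np.array(s['position'])
for n in ['scene','side']:
    im,d,p,c=grab(n);W=cloud(d,p,c);L=(W-t)@R*1000
    ok=(np.abs(L[...,0])<25)&(np.abs(L[...,1])<70)&(L[...,2]>-70)&(L[...,2]<45)
    print(n,t.round(4),s['width'])
    for lo in range(-60,45,5):
        m=ok&(L[...,2]>=lo)&(L[...,2]<lo+5)
        if m.sum(): print(lo,m.sum(),'x',np.percentile(L[m][:,0],[0,50,100]).round(),'y',np.unique(L[m][:,1].round()/4//1*4).astype(int).tolist())
E
python3 -m handwheel '0 0 0 0 0 -20 1;0 0 0 0 0 -40 1;0 0 0 0 0 -40 1;0 0 0 0 0 0 1;0 0 0 0 0 0 1'; python3 tip.py
python3 -m handwheel '0 0 0 0 0 0 -1;0 0 0 0 0 0 -1;0 0 0 0 0 0 -1;0 0 0 0 0 0 -1;0 0 0 0 0 0 -1;0 0 0 0 0 0 -1;0 0 0 0 0 0 -1'; python3 tip.py
```

```text
clock: 5.17
position: [0.4737, 0.2537, 0.2107]
tcp_rot: [[0.95, 0.311, 0.005], [0.311, -0.95, 0.002], [0.005, 0.0, -1.0]]
wrist_force: [-0.6, -0.8, -0.4]
width: 0.0005
gripper_force: 0.0
scene [0.4737 0.2537 0.2107] 0.0005370810481730987
-60 4 x [8. 9. 9.] y [-4, 0, 4]
-55 9 x [ 7.  9. 10.] y [-4, 0, 4]
-50 5 x [8. 9. 9.] y [-4, 0, 4]
-45 19 x [ 0.  9. 11.] y [-8, -4, 0, 4, 8, 12]
-40 12 x [ 8.  9. 11.] y [-8, -4, 0, 4, 8]
-35 16 x [ 8.  9. 11.] y [-8, -4, 0, 4, 8]
-30 11 x [ 8.  9. 10.] y [-8, -4, 0, 4, 8]
-25 15 x [-5.  9. 11.] y [-8, -4, 0, 4, 8]
-20 10 x [ 8.  8. 11.] y [-8, -4, 0, 4, 8]
-15 1 x [9. 9. 9.] y [-4]
side [0.4737 0.2537 0.2107] 0.0005370810481730987
-50 1 x [-12. -12. -12.] y [-12]
-45 8 x [-12. -11. -10.] y [-12, 0, 4, 8]
-40 7 x [-12. -11. -10.] y [-12, 0, 4, 8]
-35 13 x [-12. -10.  -7.] y [-12, -8, -4, 0, 4]
-30 13 x [-12. -10.  -5.] y [-12, -8, 0, 4]
-25 11 x [-12. -10.  -5.] y [-12, -8, 0, 4]
-20 8 x [-12. -10.  -6.] y [-12, 0, 4]
-15 1 x [-9. -9. -9.] y [4]
clock: 5.85
position: [0.4721, 0.2526, 0.2079]
tcp_rot: [[0.95, 0.312, -0.0], [0.312, -0.95, -0.0], [-0.0, 0.0, -1.0]]
wrist_force: [-0.6, -0.2, -0.4]
width: 0.0387
gripper_force: 0.0
scene [0.4721 0.2526 0.2079] 0.03868439191531817
-60 6 x [-5.  8. 10.] y [-24, -20, 20, 24]
-55 11 x [ 7.  9. 10.] y [-24, -20, 20, 24]
-50 11 x [ 7.  9. 10.] y [-24, -20, 20, 24, 28]
-45 16 x [ 4.  9. 11.] y [-28, -24, -20, 20, 24, 28]
-40 18 x [-3.  9. 11.] y [-28, -24, -20, 20, 24, 28]
-35 10 x [ 8.  9. 10.] y [-24, -20, 20, 24, 28]
-30 17 x [-3.  9. 11.] y [-28, -24, -20, 20, 24, 28]
-25 15 x [ 6.  9. 11.] y [-28, -24, -20, 20, 24, 28]
-20 13 x [-11.   9.  10.] y [-28, -24, -20, 20, 24, 28]
side [0.4721 0.2526 0.2079] 0.03868439191531817
-30 2 x [-11. -10. -10.] y [-32, 28]
-25 11 x [-11.  -8.  10.] y [-32, 20, 24, 28]
-20 16 x [-11.  -6.  10.] y [-32, 20, 24, 28]
```

Measured tips end about 15.5 mm behind the reported TCP, so they are about 35 mm shorter than stated. The lid offers 34 mm of handle, so I'll go down to TCP z≈0.076, which puts the tips at about 0.091. The jaws stay half open.

```bash
python3 -m handwheel '0 0 0 0 0 40 0;0 0 0 0 0 40 0;0 0 0 0 0 25 0;0 0 0 0 0 15 0;0 0 0 0 0 8 0;0 0 0 0 0 4 0;0 0 0 0 0 0 1;0 0 0 0 0 0 1;0 0 0 0 0 0 1;0 0 0 0 0 0 1' 50
python3 -m handwheel '0 0 0 0 0 0 1;0 0 0 0 0 0 1;0 0 0 0 0 0 1' 50
```

```text
clock: 6.78
position: [0.4731, 0.253, 0.0772]
tcp_rot: [[0.95, 0.311, 0.002], [0.311, -0.95, 0.001], [0.002, 0.0, -1.0]]
wrist_force: [0.8, -0.0, 0.0]
width: 0.0243
gripper_force: 0.0
clock: 7.03
position: [0.4724, 0.2536, 0.0766]
tcp_rot: [[0.95, 0.312, 0.001], [0.312, -0.95, 0.001], [0.001, -0.001, -1.0]]
wrist_force: [-0.6, 2.1, 1.9]
width: 0.0135
gripper_force: 50.0
```

Gripped: width 13.5 mm at 50 N. Lifting.

```bash
python3 -m handwheel '0 0 0 0 0 -10 1;0 0 0 0 0 -30 1;0 0 0 0 0 -35 1;0 0 0 0 0 -30 1;0 0 0 0 0 -10 1;0 0 0 0 0 0 1;0 0 0 0 0 0 1'
python3 - <<'E'
from h import *
s=env.read_state();t=np.array(s['position']);R=np.array(s['tcp_rot']);print(t,s['width'],s['wrist_force'])
im,d,p,c=grab('scene');W=cloud(d,p,c);g=im.max(2);L=(W-t)@R*1000
m=(np.hypot(L[...,0],L[...,1])<56)&(g>120)&(L[...,2]>-10)&(L[...,2]<20)
q=L[m];print('top',np.median(q[:,2]),cv2.minEnclosingCircle(q[:,:2].astype(np.float32)))
m=(np.hypot(L[...,0],L[...,1])<75)&(np.hypot(L[...,0],L[...,1])>52)&(g>120)&(L[...,2]>50)&(L[...,2]<90);q=L[m];print('ear',len(q),q.mean(0))
G=np.array([.5796,-.036]);a=np.radians(25.7);A=(G-t[:2]);print('tool shift mm',(R.T@np.r_[A,0]*1000).round(1),'yaw',np.degrees(np.arctan2(R[1,0],R[0,0])))
E
```

```text
clock: 7.62
position: [0.4717, 0.2519, 0.1899]
tcp_rot: [[0.95, 0.311, -0.001], [0.311, -0.95, -0.001], [-0.001, 0.001, -1.0]]
wrist_force: [0.6, -1.0, -4.8]
width: 0.0134
gripper_force: 50.0
[0.47168139 0.25189236 0.18992196] 0.013444726369792926 [ 0.56177733 -0.95387572 -4.82638375]
top -8.3949365349371 ((-0.8892778158187866, 1.7943497896194458), 47.614349365234375)
ear 54 [58.52660084  2.02935092 68.75051736]
tool shift mm [1.300e+01 3.072e+02 3.000e-01] yaw 18.130067845305064
```

Lift confirmed: a 4.8 N load and the cover base about 113 mm up. Carrying it to the socket and turning to 60° counter-clockwise of its axis.

```bash
python3 -m handwheel '0 0 0 1 20 0 1;0 0 0 2 38 0 1;0 0 0 2 40 0 1;0 0 0 2 40 0 1;0 0 0 2 40 0 1;0 0 0 2 40 0 1;0 0 0 1 38 0 1;0 0 0 1 30 0 1;0 0 0 1 20 0 1;0 0 -0.125 0 0 0 1'
python3 -m handwheel '0 0 0 0 0 0 1;0 0 0 0 0 0 1;0 0 0 0 0 0 1'
cat > c.py <<'E'
from h import *
s=env.read_state();t=np.array(s['position']);R=np.array(s['tcp_rot']);print(s['clock'],t.round(4),s['width'],np.round(s['wrist_force'],1),'yaw',np.degrees(np.arctan2(R[1,0],R[0,0])).round(2))
print('socket in tool mm',(R.T@np.r_[np.array([.5796,-.036])-t[:2],0]*1000).round(1))
for n in ['scene','side']:
    im,d,p,c=grab(n);W=cloud(d,p,c);g=im.max(2);L=(W-t)@R*1000
    m=(np.hypot(L[...,0],L[...,1])<56)&(g>120)&(L[...,2]>-16)&(L[...,2]<20)
    q=L[m];print(n,len(q),'top',np.median(q[:,2]),cv2.minEnclosingCircle(q[:,:2].astype(np.float32)))
E
python3 c.py
```

```text
clock: 8.5
position: [0.5802, -0.0418, 0.1871]
tcp_rot: [[0.907, 0.42, -0.005], [0.42, -0.907, -0.003], [-0.006, 0.0, -1.0]]
wrist_force: [0.5, -1.3, -4.9]
width: 0.0138
gripper_force: 50.0
clock: 8.75
position: [0.5798, -0.0323, 0.1895]
tcp_rot: [[0.904, 0.427, -0.003], [0.427, -0.904, 0.001], [-0.002, -0.002, -1.0]]
wrist_force: [-0.5, -0.1, -3.2]
width: 0.0134
gripper_force: 50.0
8.75 [ 0.5798 -0.0323  0.1895] 0.013423844232160757 [-0.5 -0.1 -3.2] yaw 25.28
socket in tool mm [-1.7  3.3 -0. ]
scene 1050 top -8.892776707060271 ((-1.3317722082138062, 1.5943400859832764), 48.0041618347168)
side 661 top -9.128697150485266 ((-0.5407981276512146, -3.1722447872161865), 49.02874755859375)
```

```bash
python3 -m handwheel '0 0 0 -0.7 2 0 1;0 0 0 0 0 10 1;0 0 0 0 0 20 1;0 0 0 0 0 20 1;0 0 0 0 0 15 1;0 0 0 0 0 15 1;0 0 0 0 0 10 1;0 0 0 0 0 4 1;0 0 0 0 0 0 1;0 0 0 0 0 0 1'
```

```text
clock: 9.68
position: [0.5814, -0.0358, 0.0974]
tcp_rot: [[0.904, 0.428, 0.001], [0.428, -0.904, -0.0], [0.001, 0.0, -1.0]]
wrist_force: [0.8, -0.2, -4.2]
width: 0.0134
gripper_force: 50.0
```

```bash
python3 -m handwheel '0 0 0 0 0 3 1;0 0 0 0 0 3 1;0 0 0 0 0 2 1;0 0 0 0 0 0 1;0 0 0 0 0 0 1'; python3 -m handwheel '0 0 0 0 0 1.5 1;0 0 0 0 0 0 1;0 0 0 0 0 0 1'; python3 c.py
```

```text
clock: 10.1
position: [0.581, -0.0359, 0.089]
tcp_rot: [[0.904, 0.427, -0.0], [0.427, -0.904, -0.0], [-0.0, 0.0, -1.0]]
wrist_force: [-0.3, 0.3, -5.0]
width: 0.0136
gripper_force: 50.0
clock: 10.35
position: [0.5813, -0.0358, 0.0885]
tcp_rot: [[0.904, 0.428, 0.001], [0.428, -0.904, -0.0], [0.0, 0.001, -1.0]]
wrist_force: [-2.1, -0.2, 4.2]
width: 0.0137
gripper_force: 50.0
10.35 [ 0.5813 -0.0358  0.0885] 0.013672525658465828 [-2.1 -0.2  4.2] yaw 25.32
socket in tool mm [-1.6 -0.6 -0. ]
scene 783 top -8.982889761967117 ((-1.5786349773406982, 1.3040915727615356), 47.821292877197266)
side 555 top -8.612083899668391 ((-1.86800217628479, -4.073553085327148), 48.4478759765625)
```

Seated: the base is at about 12.6 mm and the contact force is about 9 N. Twisting clockwise (+z turn of the tool) in two parts.

```bash
python3 -m handwheel '0 0 0.05 0 0 -0.5 1;0 0 0.1 0 0 0 1;0 0 0.1 0 0 0 1;0 0 0.1 0 0 0 1;0 0 0.1 0 0 0 1;0 0 0.05 0 0 0 1;0 0 0 0 0 0 1'; python3 -c "
from h import *;s=env.read_state();R=s['tcp_rot'];print(np.degrees(np.arctan2(R[1][0],R[0][0])),s['torque'],np.round(s['q'],2))"
```

```text
clock: 11.03
position: [0.5822, -0.0364, 0.0884]
tcp_rot: [[0.998, -0.06, 0.002], [-0.06, -0.998, -0.001], [0.002, 0.001, -1.0]]
wrist_force: [1.1, -0.6, 0.7]
width: 0.0134
gripper_force: 50.0
-3.414925664026666 [-0.24758543 -0.00729668 -0.09232764] [ 0.44  0.31 -0.5   1.75  0.16  1.12 -1.74]
```

```bash
python3 -m handwheel '0 0 0.1 0 0 0 1;0 0 0.1 0 0 0 1;0 0 0.1 0 0 0 1;0 0 0.1 0 0 0 1;0 0 0.08 0 0 0 1;0 0 0.06 0 0 0 1;0 0 0 0 0 0 1;0 0 0 0 0 0 1'; python3 -c "
from h import *;s=env.read_state();R=s['tcp_rot'];print(np.degrees(np.arctan2(R[1][0],R[0][0])),s['torque'],np.round(s['q'],2))"; python3 c.py
```

```text
clock: 11.7
position: [0.5818, -0.0362, 0.0885]
tcp_rot: [[0.828, -0.561, 0.002], [-0.561, -0.828, -0.001], [0.002, -0.0, -1.0]]
wrist_force: [-0.1, -1.1, 1.5]
width: 0.0137
gripper_force: 50.0
-34.13229329029388 [-0.37510006  0.01658591 -0.05995068] [ 0.38  0.3  -0.42  1.75  0.13  1.12 -2.25]
11.7 [ 0.5818 -0.0362  0.0885] 0.013734600639316459 [-0.1 -1.1  1.5] yaw -34.13
socket in tool mm [-1.9  1.  -0. ]
scene 234 top -6.875325812887245 ((-1.9753633737564087, 0.4294254779815674), 47.776771545410156)
side 628 top -8.999416710448726 ((-4.058216571807861, -3.0060598850250244), 49.57958984375)
```

Yaw is now -34.1° against a socket axis of about -34.7°. One more small nudge, then release and retreat.

```bash
python3 -m handwheel '0 0 0.015 0 0 0 1;0 0 0 0 0 0 1;0 0 0 0 0 0 0;0 0 0 0 0 0 0;0 0 0 0 0 0 0;0 0 0 0 0 0 0;0 0 0 0 0 0 0;0 0 0 0 0 0 0'; python3 -m handwheel '0 0 0 0 0 -10 0;0 0 0 0 0 -25 0;0 0 0 0 0 -40 0;0 0 0 0 0 -40 0;0 0 0 0 0 -40 0;0 0 0 -30 0 -20 0;0 0 0 -40 0 0 0;0 0 0 -40 0 0 0;0 0 0 0 0 0 0;0 0 0 0 0 0 0'
python3 - <<'E'
from h import *
o=[]
for n in ['scene','side']:
    im,d,p,c=grab(n);W=cloud(d,p,c);z=W[...,2];g=im.max(2);f=lambda m:(W[m][:,:2]*1000).astype(np.float32)
    r=np.hypot(W[...,0]-.5796,W[...,1]+.035)
    m=(r<.056)&(z>.09)&(z<.106)&(g>120);print(n,m.sum(),'top z',np.median(z[m]) if m.any() else 0,cv2.minEnclosingCircle(f(m)) if m.any() else '')
    m=(r<.04)&(z>.124)&(z<.14)&(g<110);print(' handle',m.sum(),cv2.minAreaRect(f(m)) if m.sum()>5 else '')
    x,y=(120,140) if n=='scene' else (170,90)
    o.append(cv2.resize(im[y:y+110,x:x+150],(400,293),interpolation=2))
cv2.imwrite('pics/end.png',np.hstack(o))
E
```

```text
clock: 12.47
position: [0.5809, -0.0357, 0.0878]
tcp_rot: [[0.818, -0.575, -0.0], [-0.575, -0.818, 0.0], [-0.0, 0.0, -1.0]]
wrist_force: [0.5, -0.0, -0.1]
width: 0.0412
gripper_force: 0.0
clock: 13.3
position: [0.4901, 0.0291, 0.2645]
tcp_rot: [[0.82, -0.573, 0.003], [-0.573, -0.82, -0.002], [0.003, 0.0, -1.0]]
wrist_force: [0.4, -0.6, 0.6]
width: 0.0435
gripper_force: 0.0
scene 855 top z 0.09790658773088212 ((579.7802734375, -37.31861114501953), 49.29859924316406)
 handle 147 ((581.0852661132812, -36.160980224609375), (11.657332420349121, 62.81884002685547), 54.27492904663086)
side 496 top z 0.09836506686947821 ((579.2868041992188, -33.03439712524414), 49.11284637451172)
 handle 76 ((579.9913330078125, -31.71281623840332), (12.948736190795898, 62.82952880859375), 52.702762603759766)
```

View pics/end.png

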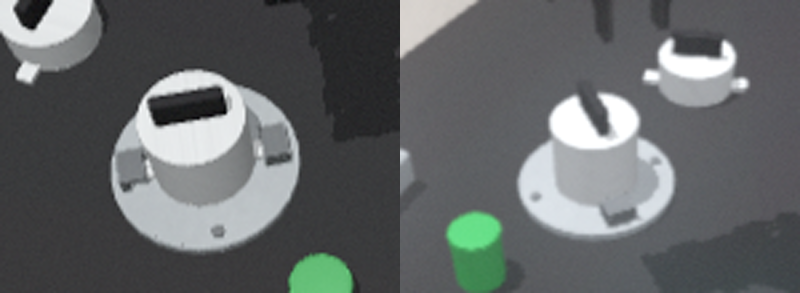

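The final view shows the cover seated, top at 98 mm against an expected 97, and centred. Its handle is at about -36°, and both ears are under the catches at left-crop (132,165) and (275,145). The shallow cover hasn't moved and the gripper is clear, so I'm handing in.

```bash
python3 -c "
from plant import env
print(env.finish_job())"
```

```text
the job is handed in; nothing more can be done
None
```

The deep cover is seated over the tin and twisted home under both catches (centred to about 1–2 mm and 1–2° by camera), the gripper is clear, the shallow cover was not touched, and the job was handed in at about 13.4 s; no verdict was returned.

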